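# Balance the dice steelyard

### The arm

A 7-joint arm with a two-finger parallel gripper is mounted at the origin on the work surface. World frame = base frame: x ahead of the robot, y to its left, z up, the work surface at z = 0. Lengths are in m, angles in rad, forces in N, time in s.
With the tool pointing down it reaches from about 0.4 to 0.85 m from the base axis. Payload 4.5 kg.
Tool frame: the origin (TCP) lies at the very end of the fingers, on their centre line; the grasp point (between the pads) lies 19 mm behind it; z points along the fingers, x is the direction in which the jaws open and shut, and the axes are right-handed (so a half turn about z gives the same grasp; the last joint's range is limited). The gripper opens to 85 mm and grips with 20 to 120 N. Pads are 22 mm wide; open, the fingers measure 114 mm over their backs; the gripper's body (76 mm by 85 mm) begins 54 mm behind the grasp point. The pads swing forward as they close: fully open they stand 13 mm farther back than shut.
Start: joints at [-1.245, 0.689, -0.195, 1.565, 0.157, 0.902, -0.215], TCP at [0.18, 0.599, 0.231] pointing down, gripper open.
Joint ranges: [-3.01, 3.01], [-0.46, 2.08], [-1.47, 1.51], [0.13, 2.56], [-1, 4.14], [0.04, 2.09], [-2.66, 2.66]. Speed limits (rad/s): [2.57, 2.57, 3.14, 3.14, 3.14, 3.14, 3.14].

### API

Orientations are given as a unit quaternion [w, x, y, z].
In Python, from rig import monitor, imaging, job gives the robot as it stands.
- The arm moves only by the tool carry_out, never from a script. Its argument "plan" is text: rows parted by semicolons, each of 6 numbers parted by spaces: the shift along the tool's x, y, z in mm, then the turn, a rotation vector about the tool's x, y, z in degrees. In form: tx ty tz wx wy wz; .... A call has exactly 5 rows; each row is the pose to reach, as a shift and turn from the pose commanded when the call began, along the tool's axes at that moment; what a row does not reach only later rows make up. A row lasts 1/10 s, in which the tool goes at most 50 mm and 8.59 degrees, less where a joint would pass 70% of its speed; a pose out of reach is approached as far as the arm can. A call with a gripper value outside its range is refused whole. "claw" is the finger opening in mm, from 0 to 85.4, set as the call begins (left out, the last holds). The fingers move at their own pace and stop on an object; "force" is the grip in N (left out, the last holds). Time passes only in rows, so rows that repeat a pose let the fingers close, or fill a call up. It gives the time, the measured TCP pose, the force and the opening at its end, in the units of the state.
- monitor.read_state(): the state, without advancing time (a new reading comes with each control period).
- imaging.get_image(name): name is "scene" or "top" or "wrist"; returns a dict with "image" (480x640x3 uint8, red, green, blue), "mtx" (3x3 intrinsics, pixels), "position" and "attitude" of the camera in the world; the wrist camera has in their place "T_tool_cam" (4x4, takes a point from camera to tool coordinates, whose origin is the TCP and whose axes are the tool frame's). Camera axes: x right, y down, z forward; pixel columns grow to the right and rows downward; lengths in m; the calibration is good to about 2 mm. The wrist camera is an equidistant fisheye: a pixel r from the principal point sees the ray r / f radians off the axis. A picture is of the moment at which its call begins: read the wrist's pose just before it. There is no depth.
- job.sign_off(): hands the job in, once; it reports no verdict.
The state is a dict: "time": time; "joint_pos": joint angles; "qvel": joint speeds; "joint_torque": joint torques, N m; "position": TCP position; "eef_rot": TCP orientation; "wrist_force": force on the tool from outside, world axes, zero at the start; "ft_torque": the same for the moment, N m; "opening": finger opening in m.
Only numpy, scipy, OpenCV 4.12 (cv2) and the standard library are available. Lean on these libraries where they do the work, as an engineer would, in place of code of your own. Each camera call takes 0.05 s, during which the arm holds its last target.

### The job

A dice cup with six red dice hangs from the short arm of the steelyard in the game cupboard. Slide the black-knobbed brass poise along the notched beam until, left alone, the beam comes to rest level, with its red pointer on the green band of the index plate. Leave the matching spare weight that stands loose on the shelf where it is.

Things in the scene. Friction and masses are not known exactly. Their poses are not given: they have to be found in the camera images.
- poise_knob (a point): Point on the axis of the poise's round black knob (16 mm across, 40 mm tall), 44 mm above the beam's axis, 12 mm below the knob's top. The brass block below (22 x 26 x 32 mm) reaches 16 mm above the beam's axis. Axes turn with the beam: y along it from pointer end to cup end, x level and square to it, z up the knob. Pivot: 175 mm above the shelf, on the beam's axis, 75 mm + joint poise toward +y.
- poise (a joint): How far the poise stands out along the beam, m: 0 (innermost, 75 mm from the pivot) to 0.155; grows toward the red pointer, away from the cup. It slides at about 1 N of friction and stays where it is left; the notches are only marks. The beam always starts with its pointer end high: slide the poise outward, about 48 mm per 0.1 rad of tilt, for balance. The hidden weight of the cup sets the place.
- beam (a joint): Tilt of the steel beam (8 mm wide, 14 mm tall) about its level pivot, rad: 0 level, positive with the pointer end high, stops at 0.4 either way. It swings free when let go, settles within 1.5 s and yields if the poise is held. Pointer tip 277 mm from the pivot, by an index plate on a post (plate top 220 mm above the shelf; green band 16 mm tall, centred at level). The wooden foot is fixed.
- spare_poise: The loose spare weight, a twin of the poise, standing upright on the shelf to the right of the steelyard: brass block 22 x 26 mm, 32 mm tall, with a round black knob 16 mm across on top, 72 mm tall in all. Origin at the centre of its underside, z up. Not to be moved.

How it is judged:
At the end, for the whole second after the job is handed in: The beam rests within 0.034 rad of level (its red pointer tip within about 9 mm of the middle of the green band on the index plate), turning slower than 0.05 rad/s, and the spare brass weight is within 20 mm of where it stood (value of joint beam between -0.034 and 0.034 rad and velocity of joint beam between -0.05 and 0.05 rad/s and distance of spare_poise from where it was at the start of the episode below 0.02 m); the robot touches nothing.
It fails at once if the spare brass weight is moved by more than 20 mm (distance of spare_poise from where it was at the start of the episode above 0.02 m).
It also fails if it takes over 35 s, if anything falls off the work surface, if the arm or the gripper's body presses on something with over 40 N, if the wrist force passes 120 N, or if a joint passes its speed limit or range.

## Working session

There is one attempt and no reset: what is moved stays moved. The work goes in short steps, Python scripts to look and compute and a tool call to move; the robot and the scene stay as the last step left them, time stands still between calls to the robot, and variables do not carry over. Pictures are saved under pics/ and viewed, and the job is handed in when it is done.

Besides the shell and the picture viewer there is one more tool, called after "Emit:" by a JSON object that holds its "api" and its "payload", one argument or row to a line. carry_out: Moves the arm, as the interface text tells. Its arguments: {"type":"object","properties":{"plan":{"type":"string"},"claw":{"type":"number"},"force":{"type":"number"}},"required":["plan"]}

```bash
ls; mkdir -p pics; python3 - <<'E'
from rig import monitor, imaging
import cv2
s=monitor.read_state(); print({k:s[k] for k in('time','position','eef_rot','opening','wrist_force')})
for n in("scene","top","wrist"):
    d=imaging.get_image(n); cv2.imwrite(f"pics/{n}0.png",d["image"][:,:,::-1])
    print(n,d["mtx"],{k:d[k] for k in d if k not in("image","mtx")})
E
```

```text
pics
{'time': 0.0, 'position': array([0.17963813, 0.59792934, 0.2304456 ]), 'eef_rot': array([ 6.28442968e-04,  8.02353963e-01,  5.96847706e-01, -7.34107861e-04]), 'opening': 0.08540404936541182, 'wrist_force': array([-0.62892635, -0.55271671, -0.18275922])}
scene [[616.48549122   0.         320.75265511]
 [  0.         616.48549122 246.325805  ]
 [  0.           0.           1.        ]] {'position': array([ 1.24464472, -0.14329478,  0.91714023]), 'attitude': array([-0.26806324,  0.67970906,  0.6305729 , -0.26175467])}
top [[615.63419737   0.         313.28994747]
 [  0.         615.63419737 236.26160594]
 [  0.           0.           1.        ]] {'position': array([ 0.35461654, -0.10284093,  1.18229021]), 'attitude': array([-0.06079352,  0.71341736, -0.69541481,  0.06113967])}
wrist [[371.64829954   0.         317.80569315]
 [  0.         371.64829954 236.24617157]
 [  0.           0.           1.        ]] {'T_tool_cam': array([[ 9.99999813e-01,  5.47077901e-04,  2.73492661e-04,
         1.77028073e-03],
       [-6.04121808e-04,  9.53328859e-01,  3.01933305e-01,
        -7.68423382e-02],
       [-9.55474077e-05, -3.01933414e-01,  9.53329012e-01,
        -1.42411166e-01],
       [ 0.00000000e+00,  0.00000000e+00,  0.00000000e+00,
         1.00000000e+00]])}
```

View pics/scene0.png

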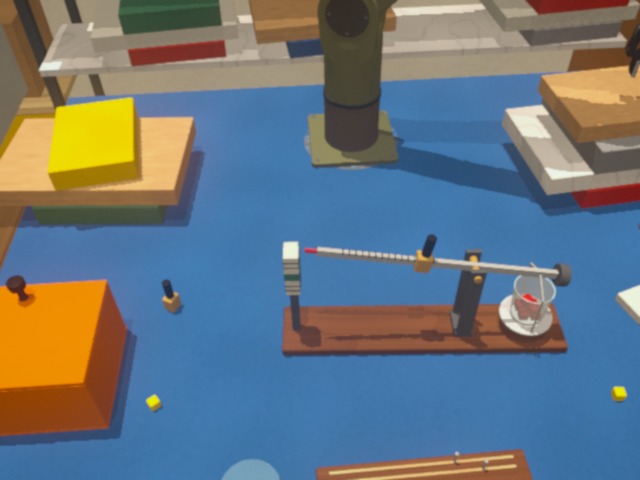

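View pics/top0.png

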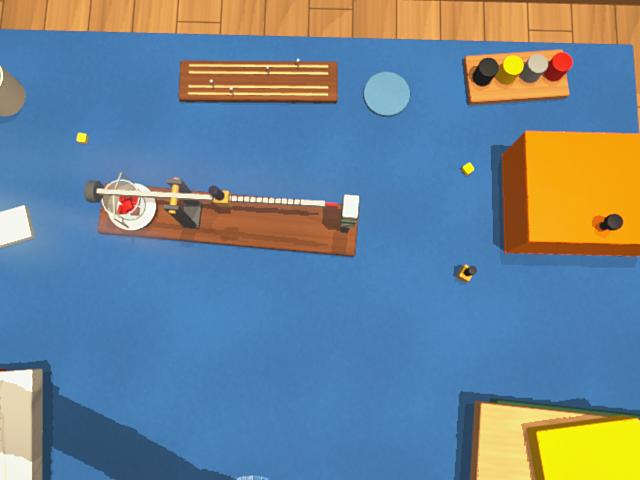

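View pics/wrist0.png

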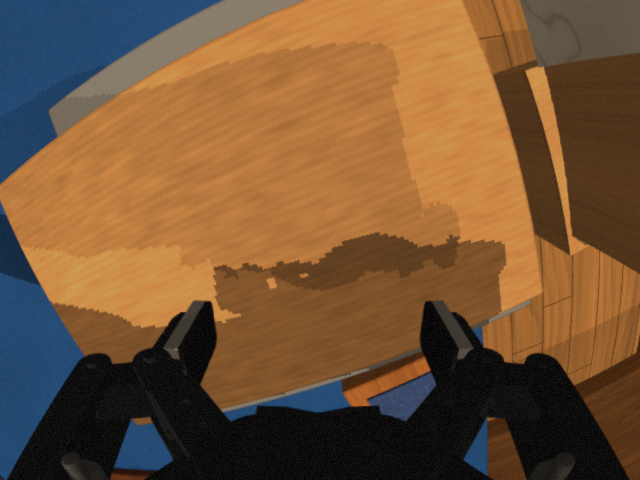

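The scene view shows the poise knob near (429,243), the pointer tip near (310,250) and the spare at (170,295). In the top view the knob is near (215,192), the pointer near (330,205) and the spare at (467,272). Next I'll zoom in and triangulate.

```bash
cat > h.py <<'E'
import numpy as np, cv2
from scipy.spatial.transform import Rotation as R
from rig import monitor, imaging
def rot(q): return R.from_quat(np.r_[q[1:],q[0]]).as_matrix()
def ray(d,p):
    v=np.linalg.inv(d["mtx"])@np.r_[p,1.]; v=rot(d["attitude"])@v
    return np.array(d["position"]),v/np.linalg.norm(v)
def tri(r):
    A=sum(np.eye(3)-np.outer(v,v) for o,v in r); b=sum((np.eye(3)-np.outer(v,v))@o for o,v in r)
    x=np.linalg.solve(A,b); return x,[np.linalg.norm(np.cross(x-o,v))*1e3 for o,v in r]
def onz(r,z): o,v=r; return o+v*(z-o[2])/v[2]
def proj(d,X):
    c=rot(d["attitude"]).T@(np.array(X)-d["position"]); u=d["mtx"]@c; return u[:2]/u[2]
E
python3 - <<'E'
import cv2
a=cv2.imread('pics/scene0.png');b=cv2.imread('pics/top0.png')
cv2.imwrite('pics/s1.png',cv2.resize(a[220:370,270:590],(800,375),interpolation=cv2.INTER_CUBIC))
cv2.imwrite('pics/t1.png',cv2.resize(b[160:270,80:370],(800,303),interpolation=cv2.INTER_CUBIC))
E
```

```text
(no output)
```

View pics/s1.png

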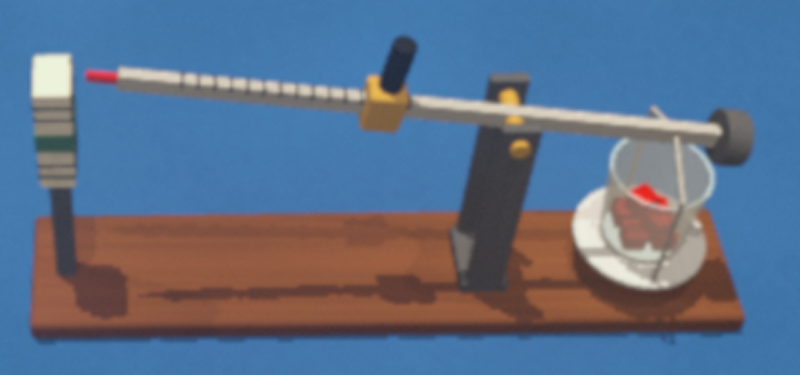

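View pics/t1.png

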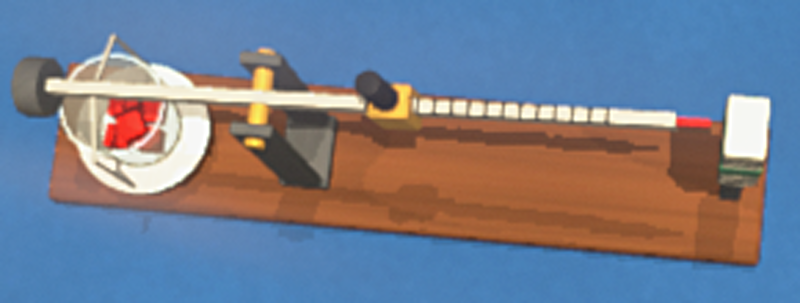

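```bash
python3 - <<'E'
from h import *
S=imaging.get_image("scene");T=imaging.get_image("top")
def f(n,s,t):
    s=np.array(s)/2.5+[270,220]; t=np.array(t)/2.7586+[80,160]
    x,e=tri([ray(S,s),ray(T,t)]); print(n,x.round(4),np.round(e,1)); return x
tip=f("tip",(87,76),(712,123)); k=f("knobtop",(403,45),(369,82))
w=f("beamwhite end",(118,77),(676,119)); c=f("beam cup end",(722,134),(48,86))
blk=f("block top centre",(388,88),(392,92))
pt=f("plate top",(55,60),(748,100))
b=tip-c; L=np.linalg.norm(b[:2]); print("tilt",np.arctan2(b[2],L),"yaw dir (cup-> tip)",b[:2]/L)
t=(.175-tip[2])/(c[2]-tip[2]); 
th=np.arctan2(b[2],L);piv=tip-.277*b/np.linalg.norm(b); print("pivot",piv)
u=b/np.linalg.norm(b); print("poise from pivot (knob)",(k-piv)@u,(blk-piv)@u)
for s in[(165,300)]: print("spare base approx",onz(ray(S,(173,308)),0),onz(ray(T,(463,277)),0))
for p in((100,230),(355,255),(358,200)): print("foot",onz(ray(T,p),0.01))
E
```

```text
tip [ 0.5757 -0.1376  0.2169] [2.1 2.1]
knobtop [0.5891 0.0583 0.241 ] [1.2 1.2]
beamwhite end [ 0.5777 -0.1174  0.2163] [1.3 1.3]
beam cup end [0.6036 0.2741 0.1538] [2.7 2.7]
block top centre [0.5922 0.0512 0.2062] [2. 2.]
plate top [ 0.584  -0.1568  0.2415] [2.2 2.2]
tilt 0.15170691646903342 yaw dir (cup-> tip) [-0.06758201 -0.99771372]
pivot [0.59420021 0.13560657 0.17504623]
poise from pivot (knob) 0.08660194236449796 0.08812924248322332
spare base approx [ 0.49826641 -0.38984699  0.        ] [ 0.48851045 -0.39142472  0.        ]
foot [0.5606947  0.31198524 0.01      ]
foot [ 0.52454419 -0.18192096  0.01      ]
foot [ 0.6331741  -0.18629582  0.01      ]
```

The triangulated values are consistent: tilt is about 0.15 rad, the pivot is at (0.594, 0.136, 0.175) and the poise is about 87 mm out. It should need roughly +73 mm. I'll straddle the knob with the fingers open along the beam and push it without gripping.

```bash
cat >> h.py <<'E'
def shift(target,yaw=None):
    s=monitor.read_state(); M=rot(s["eef_rot"]); d=M.T@(np.array(target)-s["position"])*1e3
    print("t",round(s["time"],2),"pos",np.round(s["position"],4),"shift mm",d.round(1),"toolx yaw",np.degrees(np.arctan2(M[1,0],M[0,0])).round(2),"z",M[:,2].round(3),"F",np.round(s["wrist_force"],1),"open",s["opening"])
    print("joints",np.round(s["joint_pos"],2))
E
python3 -c "
from h import *
shift((.589,.055,.30))"
```

```text
t 0.25 pos [0.1797 0.5983 0.2309] shift mm [-402.7  548.3  -68.7] toolx yaw 73.28 z [-0.    -0.001 -1.   ] F [ 0.1  0.3 -0. ] open 0.08536014242304535
joints [-1.25  0.69 -0.19  1.57  0.16  0.9  -0.22]
```

Emit:
{"api": "carry_out", "payload": {
  "plan": "-15 20 -40 0 0 0; -40 55 -69 0 0 -3; -70 95 -69 0 0 -6; -99 135 -69 0 0 -9; -128 175 -69 0 0 -12.8",
  "claw": 45,
  "force": 20
}}

```text
time: 0.75
position: [0.3113, 0.4243, 0.3006]
eef_rot: [0.0, 0.73, 0.684, 0.0]
wrist_force: [1.4, 0.1, 0.1]
opening: 0.0452
```

```bash
python3 -c "
from h import *
shift((.589,.055,.30))"
```

```text
t 0.75 pos [0.3113 0.4243 0.3006] shift mm [-350.4  301.3    0.7] toolx yaw 86.24 z [ 0.001  0.    -1.   ] F [1.4 0.1 0.1] open 0.04517918816660607
joints [-0.84  0.48 -0.29  1.77  0.17  0.92  0.31]
```

Emit:
{"api": "carry_out", "payload": {
  "plan": "-37 32 0 0 0 0; -74 64 0 0 0 0; -112 96 0 0 0 0; -149 128 0 0 0 0; -186 160 0 0 0 0"
}}

```text
time: 1.25
position: [0.4582, 0.2277, 0.3004]
eef_rot: [0.0, 0.731, 0.683, 0.0]
wrist_force: [0.2, 1.0, -0.1]
opening: 0.0455
```

```bash
python3 -c "
from h import *
shift((.589,.055,.30))"
```

```text
t 1.25 pos [0.4582 0.2277 0.3004] shift mm [-163.3  142.3    0.4] toolx yaw 86.08 z [ 0.  0. -1.] F [ 0.2  1.  -0.1] open 0.04546679604807639
joints [-0.37  0.46 -0.28  1.81  0.16  0.9   0.78]
```

Emit:
{"api": "carry_out", "payload": {
  "plan": "-37 32 0 0 0 0; -74 64 0 0 0 0; -112 96 0 0 0 0; -149 128 0 0 0 0; -163 142 0 0 0 0"
}}

```text
time: 1.75
position: [0.5902, 0.0505, 0.2999]
eef_rot: [0.002, 0.734, 0.68, -0.001]
wrist_force: [-0.3, 0.3, 0.2]
opening: 0.0449
```

```bash
python3 - <<'E'
from h import *
shift((.589,.055,.212))
for n in("scene","top","wrist"):
    d=imaging.get_image(n)["image"][:,:,::-1]
    if n!="wrist": 
        y0,x0=((170,270) if n=="scene" else (130,80)); d=cv2.resize(d[y0:y0+200,x0:x0+300],(750,500),interpolation=cv2.INTER_CUBIC)
    cv2.imwrite(f"pics/{n}2.png",d)
E
```

```text
t 1.75 pos [0.5902 0.0505 0.2999] shift mm [ 4.7 -1.6 87.9] toolx yaw 85.63 z [ 0.001 -0.004 -1.   ] F [-0.3  0.3  0.2] open 0.04485415133138013
joints [-0.02  0.57 -0.25  1.58  0.17  1.01  1.17]
```

View pics/wrist2.png

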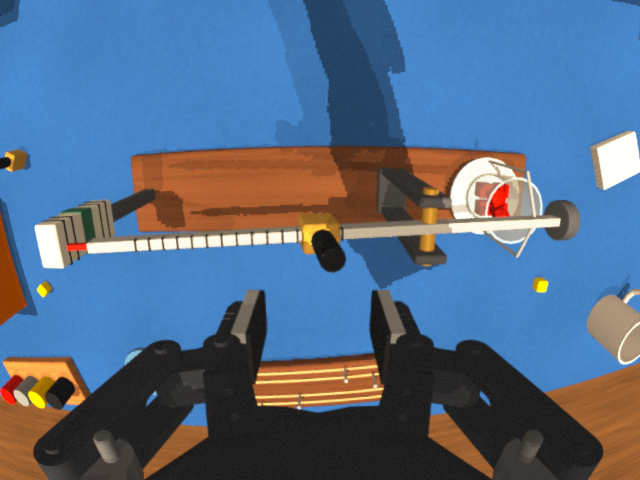

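View pics/scene2.png

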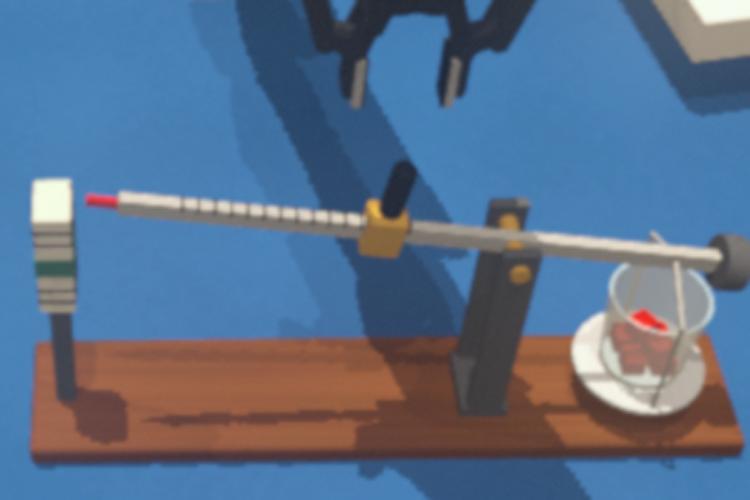

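The wrist view shows the knob top at (331,259), between the jaws in column. I'll check its position by casting a ray onto z=0.241.

```bash
cat >> h.py <<'E'
def wray(d,s,p):
    K=d["mtx"]; q=np.array([(p[0]-K[0,2])/K[0,0],(p[1]-K[1,2])/K[1,1]]); th=np.linalg.norm(q)
    v=np.r_[q/th*np.sin(th),np.cos(th)]; T=d["T_tool_cam"]; M=rot(s["eef_rot"])
    return s["position"]+M@T[:3,3], M@T[:3,:3]@v
E
python3 - <<'E'
from h import *
s=monitor.read_state(); d=imaging.get_image("wrist")
print(s["position"],"knobtop",onz(wray(d,s,(331,259)),.241),"tip",onz(wray(d,s,(69,246)),.217),"beam@cupside",onz(wray(d,s,(342,232)),.19))
E
```

```text
[0.58814854 0.05557536 0.29978825] knobtop [0.58988476 0.06483134 0.241     ] tip [ 0.57744295 -0.13133604  0.217     ] beam@cupside [0.58967822 0.07438656 0.19      ]
```

Emit:
{"api": "carry_out", "payload": {
  "plan": "0 0 35 0 0 0; 0 0 65 0 0 0; 0 0 88 0 0 0; 0 0 88 0 0 0; 0 0 88 0 0 0"
}}

```text
time: 2.45
position: [0.5874, 0.0588, 0.2129]
eef_rot: [-0.0, 0.73, 0.683, 0.0]
wrist_force: [0.6, -0.0, -0.5]
opening: 0.0451
```

```bash
python3 - <<'E'
from h import *
shift((.589,.055,.212))
for n in("scene","wrist"):
    d=imaging.get_image(n)["image"][:,:,::-1]
    if n!="wrist": 
        y0,x0=((170,270) if n=="scene" else (130,80)); d=cv2.resize(d[y0:y0+200,x0:x0+300],(750,500),interpolation=cv2.INTER_CUBIC)
    cv2.imwrite(f"pics/{n}3.png",d)
E
```

```text
t 2.45 pos [0.5874 0.0588 0.2129] shift mm [-3.7  1.8  0.9] toolx yaw 86.22 z [-0.     0.001 -1.   ] F [ 0.6 -0.  -0.5] open 0.045138117868914675
joints [-0.04  0.67 -0.24  1.69  0.2   0.81  1.13]
```

View pics/wrist3.png

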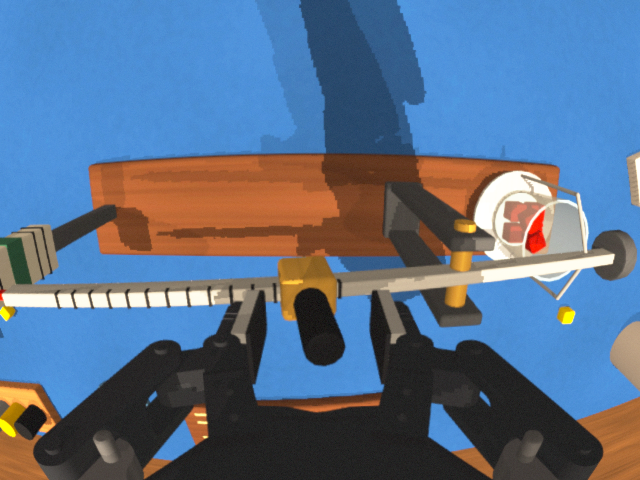

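View pics/scene3.png

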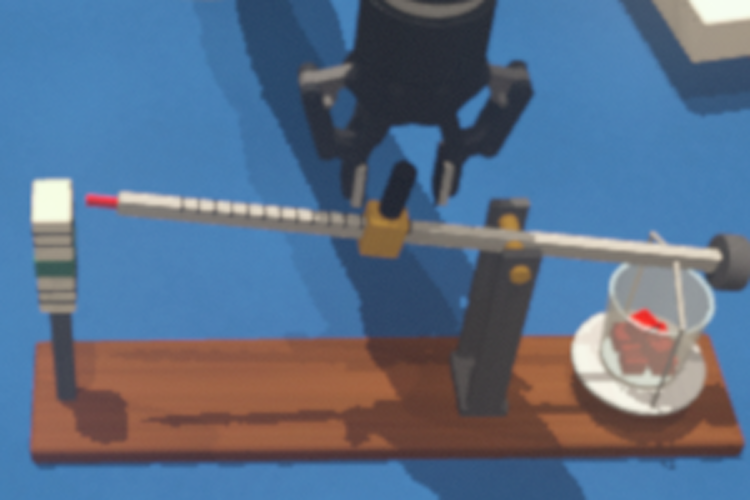

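The knob stands between the pads and nothing is touching. Now I'll push outward along tool −x.

Emit:
{"api": "carry_out", "payload": {
  "plan": "-12 1 0 0 0 0; -22 1 0 0 0 0; -32 1 0 0 0 0; -42 1 0 0 0 0; -50 1 0 0 0 0"
}}

```text
time: 3.05
position: [0.5854, 0.0056, 0.2124]
eef_rot: [0.0, 0.731, 0.682, 0.0]
wrist_force: [0.1, 0.9, -0.6]
opening: 0.0448
```

```bash
cat > look.py <<'E'
import sys
from h import *
shift((.582,-.033,.205)); k=sys.argv[1]
for n in("scene","wrist"):
    d=imaging.get_image(n)["image"][:,:,::-1]
    if n!="wrist": d=cv2.resize(d[170:370,270:570],(750,500),interpolation=cv2.INTER_CUBIC)
    cv2.imwrite(f"pics/{n}{k}.png",d)
E
python3 look.py 4
```

```text
t 3.05 pos [0.5854 0.0056 0.2124] shift mm [-38.8  -0.7   7.4] toolx yaw 86.01 z [ 0. -0. -1.] F [ 0.1  0.9 -0.6] open 0.044785486676809684
joints [ 0.05  0.66 -0.24  1.71  0.21  0.8   1.21]
```

View pics/scene4.png

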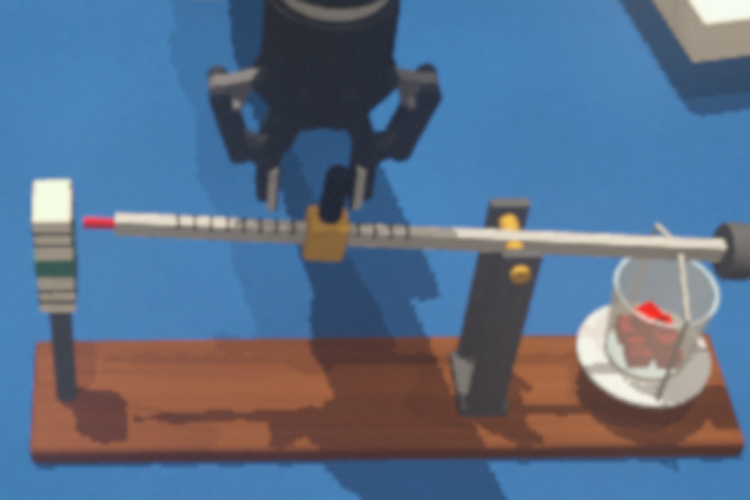

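View pics/wrist4.png

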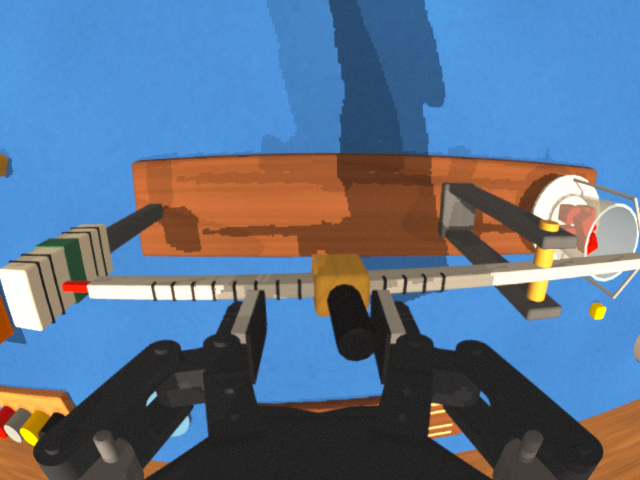

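The beam is levelling: the pointer in the scene crop went from (100,200) to (98,222), with green at about y=268. The knob is against the cup-side pad, so I'll keep pushing.

Emit:
{"api": "carry_out", "payload": {
  "plan": "-8 0 2 0 0 0; -16 0 4 0 0 0; -23 0 6 0 0 0; -29 0 6 0 0 0; -34 0 6 0 0 0"
}}

```text
time: 3.65
position: [0.5828, -0.0274, 0.2061]
eef_rot: [-0.0, 0.731, 0.682, -0.0]
wrist_force: [1.8, 1.4, 0.1]
opening: 0.0453
```

```bash
python3 look.py 5
```

```text
t 3.65 pos [ 0.5828 -0.0274  0.2061] shift mm [-5.7 -0.4  1.1] toolx yaw 86.06 z [-0.001 -0.    -1.   ] F [1.8 1.4 0.1] open 0.045295560206252077
joints [ 0.11  0.67 -0.25  1.72  0.22  0.78  1.26]
```

View pics/scene5.png

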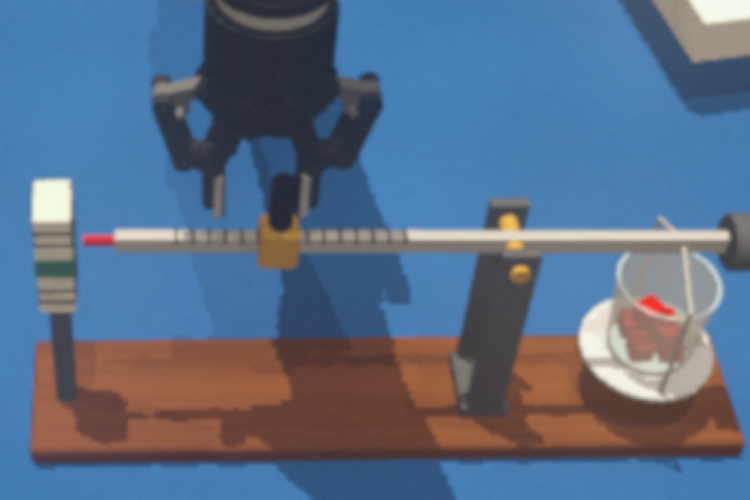

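I'll back off about 14 mm so the knob is free, then let the beam settle and measure it.

Emit:
{"api": "carry_out", "payload": {
  "plan": "8 0 0 0 0 0; 14 0 0 0 0 0; 14 0 0 0 0 0; 14 0 0 0 0 0; 14 0 0 0 0 0"
}}

```text
time: 4.25
position: [0.584, -0.0128, 0.2063]
eef_rot: [0.0, 0.731, 0.683, -0.0]
wrist_force: [0.2, 0.6, 0.7]
opening: 0.0451
```

Emit:
{"api": "carry_out", "payload": {
  "plan": "0 0 0 0 0 0; 0 0 0 0 0 0; 0 0 0 0 0 0; 0 0 0 0 0 0; 0 0 0 0 0 0"
}}

```text
time: 4.75
position: [0.584, -0.0128, 0.2063]
eef_rot: [-0.0, 0.731, 0.682, 0.0]
wrist_force: [-0.9, 0.5, -0.2]
opening: 0.0449
```

Emit:
{"api": "carry_out", "payload": {
  "plan": "0 0 0 0 0 0; 0 0 0 0 0 0; 0 0 0 0 0 0; 0 0 0 0 0 0; 0 0 0 0 0 0"
}}

```text
time: 5.25
position: [0.584, -0.0127, 0.2063]
eef_rot: [-0.0, 0.731, 0.683, 0.0]
wrist_force: [-0.1, 0.1, 0.2]
opening: 0.0449
```

```bash
cat > meas.py <<'E'
import sys
from h import *
k=sys.argv[1]; shift((.582,-.033,.205))
S=imaging.get_image("scene");T=imaging.get_image("top")
r=cv2.cvtColor(S["image"],cv2.COLOR_RGB2HSV); m=((r[...,0]<8)|(r[...,0]>168))&(r[...,1]>150)&(r[...,2]>90)
n,l,st,c=cv2.connectedComponentsWithStats(m[230:300,295:325].astype(np.uint8)); 
i=1+st[1:,4].argmax(); print("scene red",st[i]+[295,230,0,0,0],c[i]+[295,230])
ps=c[i]+[295,230]
# red centre approx 10 mm behind tip (pointer red length ~20 mm): intersect ray with vertical plane of the beam
piv=np.array([.5942,.1356,.175]); u=np.array([-.0676,-.9977,0]); nrm=np.array([-u[1],u[0],0])
o,v=ray(S,ps); 
X=o+v*((piv-o)@nrm)/(v@nrm); print("pt",X.round(4),"tilt",np.arctan2(X[2]-piv[2],(X-piv)@u).round(4),"dist",(X-piv)@u)
cv2.imwrite(f"pics/scene{k}.png",cv2.resize(S["image"][170:370,270:570,::-1],(750,500),interpolation=cv2.INTER_CUBIC))
cv2.imwrite(f"pics/top{k}.png",cv2.resize(T["image"][150:270,80:380,::-1],(750,300),interpolation=cv2.INTER_CUBIC))
# projected level positions
for a in(0.034,0,-.034): print(a,(proj(S,piv+.267*(u*np.cos(a)+[0,0,np.sin(a)]))).round(1))
E
python3 meas.py 6
```

```text
t 5.25 pos [ 0.584  -0.0127  0.2063] shift mm [-20.4  -0.6   1.3] toolx yaw 86.08 z [ 0.  0. -1.] F [-0.1  0.1  0.2] open 0.04491203831415266
joints [ 0.09  0.67 -0.25  1.72  0.22  0.78  1.24]
scene red [304 265  11   2  22] [309.  265.5]
pt [ 0.5762 -0.13    0.1815] tilt 0.0245 dist 0.2662054701615513
0.034 [308.6 264.4]
0 [308.6 268.2]
-0.034 [308.9 271.9]
```

View pics/scene6.png

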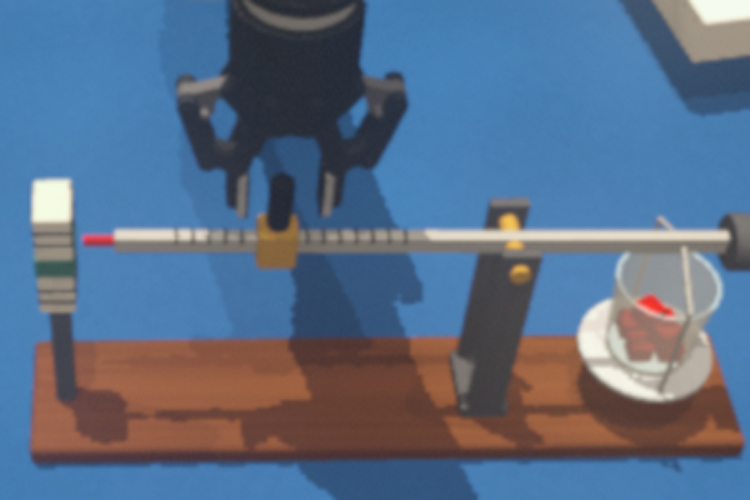

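View pics/top6.png

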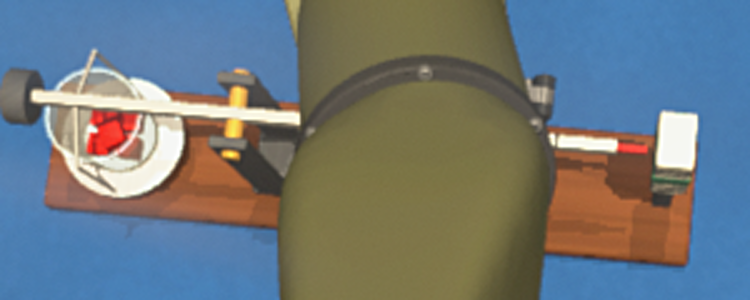

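Settled tilt is about 0.025 rad with the pointer end high. Projected level is row 268.2 and the red pointer is at 265.5. The poise needs about 12 mm more, so I'll push to 11–12 mm past the previous stop, then back off.

Emit:
{"api": "carry_out", "payload": {
  "plan": "-8 0 0 0 0 0; -14 0 0 0 0 0; -19 0 0 0 0 0; -23 0 0 0 0 0; -26 0 0 0 0 0"
}}

```text
time: 5.85
position: [0.5822, -0.0391, 0.2062]
eef_rot: [-0.0, 0.731, 0.682, 0.0]
wrist_force: [0.1, 0.8, -0.9]
opening: 0.0451
```

Emit:
{"api": "carry_out", "payload": {
  "plan": "0 0 0 0 0 0; 8 0 0 0 0 0; 14 0 0 0 0 0; 14 0 0 0 0 0; 14 0 0 0 0 0"
}}

```text
time: 6.35
position: [0.5832, -0.0241, 0.2063]
eef_rot: [-0.0, 0.73, 0.683, 0.0]
wrist_force: [-0.6, -0.3, -0.0]
opening: 0.0447
```

Emit:
{"api": "carry_out", "payload": {
  "plan": "0 0 -40 0 0 0; 0 0 -80 0 0 0; 0 0 -100 0 0 0; 0 0 -100 0 0 0; 0 0 -100 0 0 0"
}}

```text
time: 6.85
position: [0.5829, -0.025, 0.3062]
eef_rot: [0.0, 0.731, 0.682, -0.0]
wrist_force: [-0.3, 0.0, 0.3]
opening: 0.0449
```

Emit:
{"api": "carry_out", "payload": {
  "plan": "0 -40 0 0 0 0; 0 -80 0 0 0 0; 0 -120 0 0 0 0; 0 -160 0 0 0 0; 0 -160 0 0 0 0"
}}

```text
time: 7.35
position: [0.4157, -0.0144, 0.3044]
eef_rot: [-0.003, 0.731, 0.683, -0.005]
wrist_force: [-0.1, -0.4, 0.3]
opening: 0.045
```

Emit:
{"api": "carry_out", "payload": {
  "plan": "0 0 0 0 0 0; 0 0 0 0 0 0; 0 0 0 0 0 0; 0 0 0 0 0 0; 0 0 0 0 0 0"
}}

```text
time: 7.85
position: [0.424, -0.0138, 0.3061]
eef_rot: [-0.0, 0.731, 0.682, 0.0]
wrist_force: [-0.1, -0.4, -0.3]
opening: 0.045
```

```bash
python3 meas.py 7
```

```text
t 7.85 pos [ 0.424  -0.0138  0.3061] shift mm [ -8.4 158.9 101.1] toolx yaw 86.08 z [-0.  0. -1.] F [-0.1 -0.4 -0.3] open 0.044981993848782376
joints [ 0.15  0.33 -0.31  2.02  0.14  0.81  1.26]
scene red [304 267  11   3  32] [308.84375 268.03125]
pt [ 0.5762 -0.1304  0.1754] tilt 0.0016 dist 0.2666501421294081
0.034 [308.6 264.4]
0 [308.6 268.2]
-0.034 [308.9 271.9]
```

View pics/scene7.png

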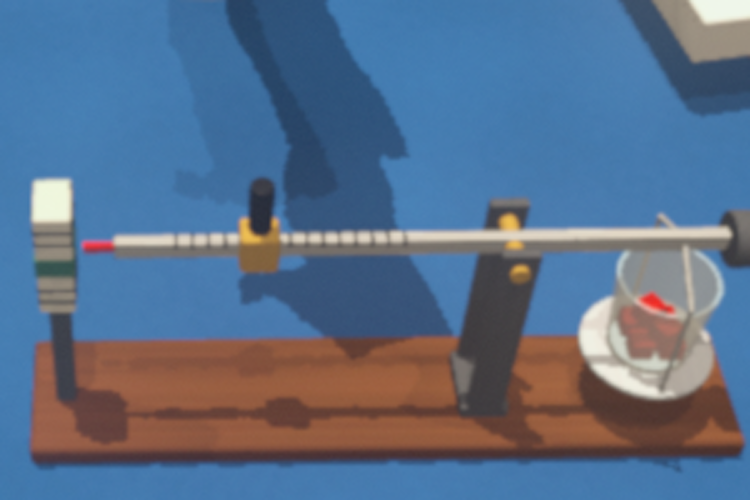

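View pics/top7.png

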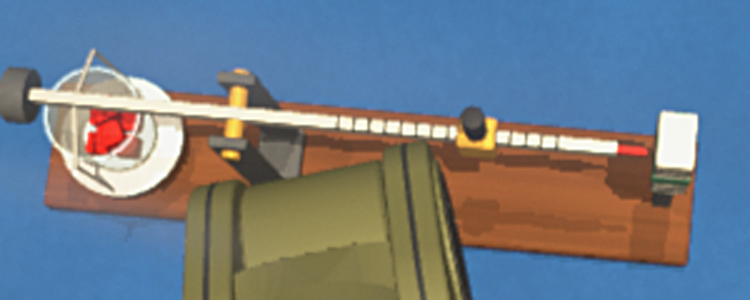

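The red centroid is at row 268.0, which agrees with my projected level. The pointer does appear above the green band in this oblique view, though, so I'll check with stereo on the beam ends and the plate before trusting it.

```bash
python3 - <<'E'
from h import *
S=imaging.get_image("scene");T=imaging.get_image("top")
def f(n,s,t,):
    s=np.array(s)/2.5+[270,170]; t=np.array(t)/2.5+[80,150]
    x,e=tri([ray(S,s),ray(T,t)]); print(n,x.round(4),np.round(e,1)); return x
f("plate top centre",(53,201),(677,140))
tip=f("tip",(83,246),(648,149)); c=f("cup end of bar",(733,238),(31,95))
w=f("white end",(115,245),(617,147))
a=f("pivot rod over beam",(513,238),(236,106))
b=tip-c; print("tilt",np.arctan2(b[2],np.hypot(*b[:2])))
for p in((37,269),(75,268)):
  q=np.array(p)/2.5+[270,170]; print("band on z=.175:",onz(ray(S,q),.175).round(4))
for p in((653,190),(690,190)):
  q=np.array(p)/2.5+[80,150]; print("plate -x face band T, z=.175:",onz(ray(T,q),.175).round(4))
for p in((32,180),(72,180),(36,222),(74,222)):
  q=np.array(p)/2.5+[270,170]; print("plate top corners z=.22:",onz(ray(S,q),.22).round(4))
cv2.imwrite("pics/z.png",np.vstack([cv2.resize(S["image"][230:300,275:345,::-1],(560,300)),cv2.resize(T["image"][185:235,320:370,::-1],(560,300))]) )
E
```

```text
plate top centre [ 0.5739 -0.1585  0.2169] [1.7 1.7]
tip [ 0.5765 -0.1414  0.1759] [1.8 1.8]
cup end of bar [0.6039 0.2756 0.1744] [2.8 2.8]
white end [ 0.5774 -0.1207  0.1759] [1.8 1.8]
pivot rod over beam [0.5978 0.1341 0.1813] [1.4 1.4]
tilt 0.0036062019661048557
band on z=.175: [ 0.5931 -0.1699  0.175 ]
band on z=.175: [ 0.5943 -0.1456  0.175 ]
plate -x face band T, z=.175: [ 0.5488 -0.1471  0.175 ]
plate -x face band T, z=.175: [ 0.5495 -0.1718  0.175 ]
plate top corners z=.22: [ 0.5575 -0.1694  0.22  ]
plate top corners z=.22: [ 0.5596 -0.1441  0.22  ]
plate top corners z=.22: [ 0.594  -0.1678  0.22  ]
plate top corners z=.22: [ 0.596  -0.1444  0.22  ]
```

View pics/z.png

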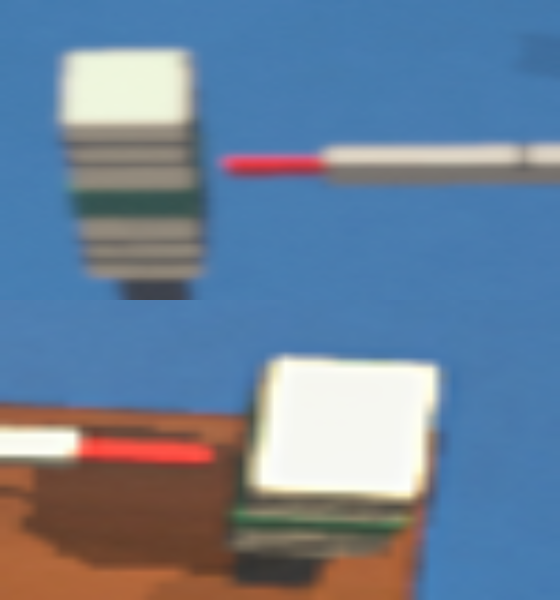

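Stereo puts the tip at z=0.176 m and the cup end at 0.174 m, a tilt of about 0.003 rad. The green band's visible face, at x≈0.594, lies at z≈0.175, so the apparent offset is parallax: the pointer's line is about 18 mm behind that face. I'll do a final stillness and spare check, then hand in.

```bash
python3 meas.py 8 | grep -E "red|tilt"; python3 - <<'E'
from h import *
from rig import job
T=imaging.get_image("top")["image"]; a=cv2.imread("pics/top0.png")[:,:,::-1]
print("spare patch diff",np.abs(T[255:290,450:485].astype(int)-a[255:290,450:485]).mean())
print(job.sign_off())
E
```

```text
scene red [304 267  11   3  32] [308.84375 268.03125]
pt [ 0.5762 -0.1304  0.1754] tilt 0.0016 dist 0.2666501421294081
spare patch diff 4.238367346938776
the job is handed in; nothing more can be done
None
```

I pushed the poise outward along the beam in two strokes, with the fingers open around its knob and never gripping it. Then I backed off, lifted clear and handed in at about 8 s.

- **Beam:** the final tilt was 0.002 rad from the pointer's position in the scene view, and 0.004 rad from stereo on both beam ends; the limit is 0.034. The pointer centroid was in the same place in two pictures about 0.2 s apart, so the beam appeared to be at rest.
- **Pointer and band:** in the scene view the pointer looks above the green band. That is parallax: the band's visible face stands about 18 mm closer to that camera, and both lie at about z = 0.175 m.
- **Spare weight:** the arm never went near it. The before/after picture comparison there gave a mean difference of 4.2 grey levels, so it was not an exact match. I put that down to noise or lighting, but I did not measure the spare's position again before handing in.
- **Robot:** it stood clear of everything at hand-in, and the wrist force readings stayed below about 2.5 N.

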